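# Set the length stop of a tube-sawing jig from a sample

## Task

More tubes have to be sawn to the length of the short, pale plastic pipe lying beside the sawing jig. Lay the pipe in the jig's trough, loosen the wing knob on the sliding stop and slide the stop up until the pipe sits snugly, without gaps, between the saw blade and the round stop button; then tighten the knob again as firmly as you found it and leave the pipe lying there. Do not knock over the tin, jar or glue bottle standing behind the jig.

Things in the scene. Friction and masses are not known exactly. Their poses are not given: they have to be found in the camera images.
- jig: sawing jig, fixed to the table: plywood board 125 x 300 x 15 mm, long side along its own y. Origin under the board's centre, z up. An aluminium trough for tubes runs parallel to y at x = -12.5 mm; behind it, at x = +35 mm, a low slotted rail (18 mm wide, top at z = 30 mm) on which the stop slides along y. A back saw rests in a wooden guide at the +y end
- trough_mid (a point): on the axis of the trough, where the centre of the pipe comes to lie when set against the blade: 42.5 mm before the blade, 31.5 mm over the table. Axes as the jig's. Trough floor 13.5 mm below this point, 33 mm wide; its sides flare to 40 mm apart at their top, 2 mm below this point
- blade_face (a point): on the saw blade's face that the sample butts against, on the trough's axis, 31.5 mm over the table. Axes as the jig's: the trough runs from here along -y. The saw is fixed. Guide posts: 21 to 37 mm to each side of the axis, from 14 mm before this face (-y) on, top 51 mm over the table; the saw's brass back 61 mm; its handle reaches 170 mm towards jig -x, top 67 mm over the table
- stop (a joint): the sliding length stop: 0 to 0.125 m. The opening between the blade's face and the face of the stop button is 0.050 m + this value, so it grows away from the blade (at the start the stop stands wider open than the pipe is long). It slides easily (about 2 N) once the knob is loose; locked it resists about 15 N and more. Until the clamp bites, only a light push keeps it up against the pipe
- stop_face (a point): centre of the flat face of the round steel stop button (21 mm across, on the axis of the pipe's seat, facing the blade, +y). The aluminium stop extends 54 mm behind this face (-y) and from the trough over the rail; saddle and arm reach 45 mm over the table. Axes as the jig's
- knob (a joint): angle of the wing knob in rad, 0 (backed off) to 1.9. Clockwise seen from above tightens and raises the value. Below 0.6 the stop is free; above, the clamp bears harder and harder. Found tight, at 1.5 to 1.7, so turn it back by at least 1.1 rad. It needs 0.13 N m to turn, up to 0.25 N m when tight, and stays where it is left
- knob_grip (a point): middle of the black wing knob's grip, on its vertical turning axis, 76 mm over the table, 47.5 mm from the trough's axis (jig +x) and 31 mm behind the stop's face. The grip is an upright flat bar 56 mm long (point's x), 11 mm thick (point's y), from 62 to 86 mm over the table; under it a round hub 24 mm across. The stop may be slid by this knob
- pipe: the sample: short, pale, off-white plastic pipe, the thickest tube about, lying on the table, 85 mm long (its own x), 27 mm across, 45 g; it does not roll. Origin at its middle, on its underside as it lies at the start
- pipe_center (a point): centre of the pipe: on its axis, half-way along. Axes as the pipe's (x along it)
- cement_can: small tin standing upright, 49 mm across, 83 mm high; origin under its middle
- jar: jar standing upright, 63 mm across, 90 mm high; origin under its middle
- glue_bottle: glue bottle standing upright, 34 x 43 mm, 172 mm high; origin under its middle

How it is judged:
On the way, in this order (a step that is already met when the one before it is completed fails the run):
1. the knob is loosened (below 0.65 rad) (value of joint knob below 0.65 rad), for 0.2 s.
2. with the knob still loose, the stop is snug against the pipe in the trough (opening 83 to 87.5 mm) (value of joint stop between 0.033 and 0.0375 m and value of joint knob below 0.75 rad and horizontal distance between pipe_center and blade_face below 0.046 m and z of pipe_center in the frame of jig below 0.035 m and angle between the x axis of pipe and the y axis of jig, either way round below 0.1 rad), for 0.2 s.
At the end, for the whole second after the job is handed in: The pipe lies at rest on the trough's floor, its axis within 6 mm and 0.06 rad of the trough's, between blade and stop button; the opening between them is 83 to 87 mm (pipe 85 mm, so no more than 2 mm of play); the knob is tight again, above 1.35 rad (value of joint knob above 1.35 rad and value of joint stop between 0.033 and 0.037 m and y of pipe_center in the frame of blade_face between -0.045 and -0.04 m and x of pipe_center in the frame of blade_face between -0.006 and 0.006 m and z of pipe_center in the frame of blade_face between -0.004 and 0.004 m and angle between the x axis of pipe and the y axis of jig, either way round below 0.06 rad and linear speed of pipe below 0.02 m/s); the robot touches nothing.
It fails at once if the tin, jar or glue bottle is knocked over (angle between any of cement_can, jar, glue_bottle's own z axis and vertical above 0.6 rad).
It also fails if it takes over 61 s, if anything falls off the work surface, if the arm or the gripper's body presses on something with over 40 N, if the wrist force passes 120 N, or if a joint passes its speed limit or range.

## Robot

A 6-joint arm with a two-finger parallel gripper is mounted at the origin on the work surface; the furniture and walls round the work are solid. World frame = base frame: x ahead of the robot, y to its left, z up, the work surface at z = 0. Lengths are in m, angles in rad, forces in N, time in s.
With the tool pointing down it reaches from about 0.325 to 0.9 m from the base axis. Payload 6.1 kg.
Tool frame: the origin (TCP) lies midway between the tips of the shut fingers; the grasp point (between the pads) lies 19 mm behind it; x points along the fingers, y is the direction in which the jaws open and shut, and the axes are right-handed (so a half turn about x gives the same grasp; the last joint's range is limited). The gripper opens to 85 mm and grips with 20 to 120 N. Pads are 22 mm wide; open, the fingers measure 114 mm over their backs; the gripper's body (76 mm by 85 mm) begins 54 mm behind the grasp point. The pads swing forward as they close: fully open they stand 13 mm farther back than shut.
Start: joints at [1.147, 0.22, 1.526, -0, 1.395, -0.126], TCP at [0.183, 0.597, 0.231] pointing down, gripper open.
Joint ranges: [-2.98, 2.98], [-0.91, 2.08], [0.09, 2.57], [-1.24, 4.39], [0.2, 2.65], [-2.68, 2.68]. Speed limits (rad/s): [2.57, 2.57, 3.01, 3.14, 3.14, 3.14].

## Interface

Orientations are given as [roll, pitch, yaw] about the fixed x, y, z axes, in that order (R = Rz(yaw) Ry(pitch) Rx(roll)).
In Python, from plant import movep, move_l, set_joints, gripper_to, hold, inverse_kinematics, observe, get_image, get_calibration, Unreachable, job_done gives the robot as it stands. Calls block until the motion is done:
- movep(position, orientation): joint-space move of the TCP to a pose.
- move_l(position, feed=0.15, rotation=None, max_force=None): straight line of the TCP; rotation=None keeps the orientation; feed is the mean speed in m/s. With max_force (N) it stops when the force on the tool has changed by that much, and returns True; else False.
- set_joints(angles): joint-space move.
- gripper_to(opening, f_grip=None): finger opening in m; f_grip is the grip in N (None keeps the last); returns when the fingers have stopped.
- hold(seconds).
- inverse_kinematics(position, orientation): joint angles nearest the present ones, or None.
- observe(): the state.
- get_image(name): name is "side" or "top" or "wrist"; returns (picture, depth): 384x512x3 uint8, red, green, blue; 384x512 float32, m along the optical axis (not along the pixel's ray), 0 where there is no reading.
- get_calibration(name): a dict with "intrinsics" (3x3 intrinsics, pixels), "dist_coeffs" ([k1, k2, p1, p2, k3] as OpenCV has them; the pictures are not rectified), "world_from_camera" (4x4, takes a point from camera to world coordinates). Camera axes: x right, y down, z forward; pixel columns grow to the right and rows downward; lengths in m; the calibration is good to about 2 mm. A picture is of the moment at which its call begins: read the wrist's pose just before it. get_calibration takes no time and is no camera call; for the wrist camera it gives the pose at the moment of the call.
A pose or a line that the arm cannot do raises Unreachable and nothing moves.
- job_done(): hands the job in, once; it reports no verdict.
The state is a dict: "time_s": time; "q": joint angles; "joint_velocities": joint speeds; "joint_torque": joint torques, N m; "eef_pos": TCP position; "tcp_rot": TCP orientation; "ft_force": force on the tool from outside, world axes, zero at the start; "torque": the same for the moment, N m; "opening": finger opening in m.
Only numpy, scipy, OpenCV 4.12 (cv2) and the standard library are available. Lean on these libraries where they do the work, as an engineer would, in place of code of your own. Each camera call takes 0.05 s, during which the arm holds its last target. There are 200 camera calls.

## Working session

There is one attempt and no reset: what is moved stays moved. The work goes in short steps, each a Python script; the robot and the scene stay as the last script left them, time stands still between calls to the robot, and variables do not carry over. Pictures are saved under pics/ and viewed, about 8 in all and at most 12, crops included, and the job is handed in when it is done.

```bash
mkdir -p pics; ls
cat > h.py <<'E'
import numpy as np,cv2
from plant import *
def pts(name,save=None):
    c=get_calibration(name); im,d=get_image(name)
    if save: cv2.imwrite(f'pics/{save}.png',im[...,::-1])
    K=np.array(c['intrinsics']);D=np.array(c['dist_coeffs']);T=np.array(c['world_from_camera'])
    h,w=d.shape
    uv=np.stack(np.meshgrid(np.arange(w),np.arange(h)),-1).reshape(-1,1,2).astype(float)
    r=cv2.undistortPoints(uv,K,D).reshape(h,w,2)
    P=np.concatenate([r*d[...,None],d[...,None]],-1)@T[:3,:3].T+T[:3,3]
    P[d==0]=np.nan
    return im,P
E
python3 - <<'E'
from h import *
for n in('top','side'):
    im,P=pts(n,n+'0'); np.savez(f'{n}0.npz',im=im,P=P); print(n,np.array(get_calibration(n)['world_from_camera']).round(3).tolist())
o=observe();print(o['time_s'],o['eef_pos'],o['tcp_rot'],o['opening'],o['ft_force'])
a=cv2.imread('pics/top0.png');b=cv2.imread('pics/side0.png');cv2.imwrite('pics/both.png',cv2.resize(np.vstack([a,b]),None,fx=.78,fy=.78))
E
```

```text
pics
top [[0.004, -0.978, 0.21, 0.393], [-1.0, -0.005, -0.001, 0.014], [0.001, -0.21, -0.978, 0.938], [0.0, 0.0, 0.0, 1.0]]
side [[0.985, -0.121, 0.125, 0.462], [-0.174, -0.633, 0.755, -0.665], [-0.012, -0.765, -0.644, 0.647], [0.0, 0.0, 0.0, 1.0]]
0.1 [0.18313897 0.59699369 0.23031216] [-1.69305205  1.56902605 -1.99082751] 0.08523158761161369 [-0.35846232  0.34766897 -0.18604356]
```

View pics/top0.png

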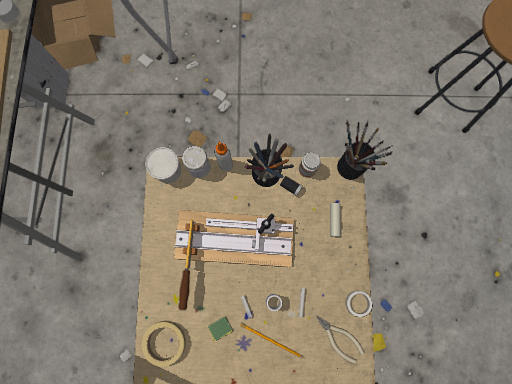

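View pics/side0.png

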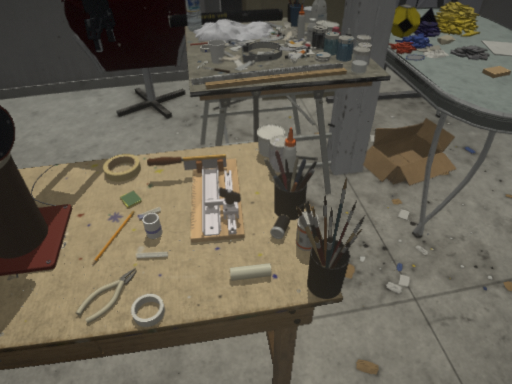

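The top view shows the jig around (236,238), with the blade at about col 190 and the black knob at about (266,224). The pipe is at (335,219). The side view agrees: pipe at (250,272), knob at (230,198).

Run:
```python
from h import *
z=np.load('top0.npz');im,P=z['im'],z['P']
def box(m):
    p=P[m][:,:2]; (c,s,a)=cv2.minAreaRect((p*1000).astype(np.float32)); return np.round(c,1),np.round(s,1),round(a,1),m.sum()
r=np.zeros(im.shape[:2],bool); r[195:240,322:350]=1
m=r&(P[...,2]>.012)&(P[...,2]<.06); print('pipe',box(m),np.nanmax(P[...,2][m]))
hsv=cv2.cvtColor(im,cv2.COLOR_RGB2HSV)
r[:]=0; r[200:275,170:302]=1
m=r&(P[...,2]>.008)&(P[...,2]<.055)&(np.arange(384)[:,None]<270)
n,l,s,_=cv2.connectedComponentsWithStats(m.astype(np.uint8)); k=1+s[1:,4].argmax(); print('jig',box(l==k),s[k])
m=r&(hsv[...,2]<60)&(P[...,2]>.055); m[:,:245]=0; print('knob',box(m)); 
print(P[224,266])
for o in ([0.45,0,.3],):
  for y in np.arange(-3,3.2,.4):
    q=inverse_kinematics(o,[0,np.pi/2,y]); print(round(y,1),None if q is None else np.round(q,2))
```

```text
pipe (array([ 524.5, -192.6]), array([27.1, 84.8]), 87.2, np.int64(360)) 0.03070189064181461
jig (array([465.5,  68.5]), array([300.8, 146.8]), 86.3, np.int64(5497)) [ 174  210  120   59 5497]
knob (array([504.3, -11.7]), array([19.8, 51.8]), 38.6, np.int64(110))
[ 0.50216841 -0.01199289  0.08836122]
-3.0 [-0.18 -0.25  1.86 -0.    1.53  1.25]
-2.6 [-0.18 -0.25  1.86 -0.    1.53  0.85]
-2.2 [-0.18 -0.25  1.86 -0.    1.53  0.45]
-1.8 [-0.18 -0.25  1.86 -0.    1.53  0.05]
-1.4 [-0.18 -0.25  1.86 -0.    1.53 -0.35]
-1.0 [-0.18 -0.25  1.86 -0.    1.53 -0.75]
-0.6 [-0.18 -0.25  1.86 -0.    1.53 -1.15]
-0.2 [-0.18 -0.25  1.86 -0.    1.53 -1.55]
0.2 [-0.18 -0.25  1.86  0.    1.53 -1.95]
0.6 [-0.18 -0.25  1.86  0.    1.53 -2.35]
1.0 None
1.4 None
1.8 None
2.2 [-0.18 -0.25  1.86  0.    1.53  2.34]
2.6 [-0.18 -0.25  1.86  0.    1.53  1.94]
3.0 [-0.18 -0.25  1.86 -0.    1.53  1.54]
```

Run:
```python
from h import *
movep([.45,.06,.32],[0,np.pi/2,-1.635]); 
im,P=pts('wrist','w1'); np.savez('w1.npz',im=im,P=P); c=get_calibration('wrist'); print(np.array(c['world_from_camera']).round(3).tolist(), observe()['time_s'],observe()['ft_force'])
```

```text
[[0.998, -0.058, -0.023, 0.456], [-0.062, -0.945, -0.322, 0.143], [-0.003, 0.322, -0.947, 0.462], [0.0, 0.0, 0.0, 1.0]] 2.325 [-0.29237523  0.01830804  0.02278545]
```

View pics/w1.png

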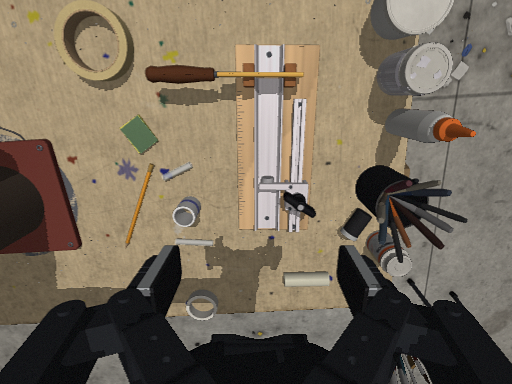

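The wrist view shows the board's corners at about (235,43), (320,45), (313,231) and (238,229). The trough is at col ~268, the blade at row ~75, the stop arm at row ~186, the knob at (299,204), and the pipe at (306,279).

Run:
```python
from h import *
z=np.load('w1.npz');im,P=z['im'],z['P']; Z=P[...,2]
rr,cc=np.mgrid[:384,:512]
def box(m):
    p=P[m][:,:2]; (c,s,a)=cv2.minAreaRect((p*1000).astype(np.float32)); return np.round(c,1),np.round(s,1),round(a,1),m.sum()
win=(rr>38)&(rr<238)&(cc>228)&(cc<326)
m=win&(Z>.009)&(Z<.02); m=cv2.morphologyEx(m.astype(np.uint8),cv2.MORPH_OPEN,np.ones((3,3)))>0
b=box(m); print('board',b)
c=b[0]/1000; a=np.deg2rad(b[2]); a=a if b[1][0]>b[1][1] else a+np.pi/2
y=np.array([np.cos(a),np.sin(a)]); x=np.array([y[1],-y[0]]); print('ydir',np.rad2deg(a))
J=np.stack([(P[...,:2]-c)@x,(P[...,:2]-c)@y,Z],-1); 
def st(n,m): q=J[m]; print(n,m.sum(),np.percentile(q,[2,50,98],axis=0).round(4).tolist())
st('trough floor',win&(Z<.024)&(Z>.0165)&(abs(J[...,1])<.05)&(abs(J[...,0]+.0125)<.016))
st('rail',win&(Z<.034)&(Z>.026)&(J[...,1]>-.02)&(J[...,1]<.06)&(J[...,0]>.02))
st('posts',win&(Z<.055)&(Z>.046)&(J[...,1]>.05))
st('brass',(Z>.055)&(Z<.065)&(J[...,1]>.05)&(J[...,1]<.15)&(abs(J[...,0])<.05))
st('arm',win&(Z<.049)&(Z>.04)&(J[...,1]<0)&(J[...,1]>-.14))
st('arm@trough',win&(Z<.049)&(Z>.03)&(J[...,1]<0.03)&(J[...,1]>-.14)&(abs(J[...,0]+.0125)<.008))
k=win&(Z>.065)&(J[...,1]<0); st('knob',k); print('knob world',box(k))
pm=(rr>265)&(rr<292)&(cc>278)&(cc<336)&(Z>.01)&(Z<.05); print('pipe',box(pm),np.nanmax(Z[pm]))
top=pm&(Z>.022);print(box(top))
cv2.imwrite('pics/crop.png',cv2.resize(im[40:240,225:330,::-1],None,fx=4,fy=3,interpolation=3))
```

```text
board (array([476.1,  67.2]), array([300.1, 125.2]), 86.1, np.int64(9841))
ydir 86.1
trough floor 871 [[-0.0274, -0.0469, 0.0165], [-0.0127, 0.0029, 0.0174], [0.003, 0.0483, 0.0189]]
rail 416 [[0.0261, -0.0174, 0.0269], [0.035, 0.0223, 0.0287], [0.0437, 0.0581, 0.0306]]
posts 424 [[-0.0484, 0.091, 0.0481], [0.0087, 0.1025, 0.0498], [0.0236, 0.1203, 0.0515]]
brass 308 [[-0.0479, 0.1029, 0.058], [-0.0086, 0.1056, 0.0598], [0.0316, 0.1083, 0.0616]]
arm 482 [[-0.0237, -0.0975, 0.0405], [0.0226, -0.0613, 0.0433], [0.0518, -0.0507, 0.0456]]
arm@trough 129 [[-0.0205, -0.0635, 0.0324], [-0.0125, -0.0545, 0.0415], [-0.0046, -0.0462, 0.0455]]
knob 364 [[0.0118, -0.0914, 0.0667], [0.034, -0.0735, 0.0835], [0.0575, -0.0596, 0.0864]]
knob world (array([505.6, -11.6]), array([16.4, 54.3]), 60.3, np.int64(364))
pipe (array([ 524.8, -191.2]), array([25.9, 85.2]), 88.4, np.int64(609)) 0.02754825508766573
(array([ 524.6, -192. ]), array([20.4, 85.3]), 87.0, np.int64(353))
```

View pics/crop.png

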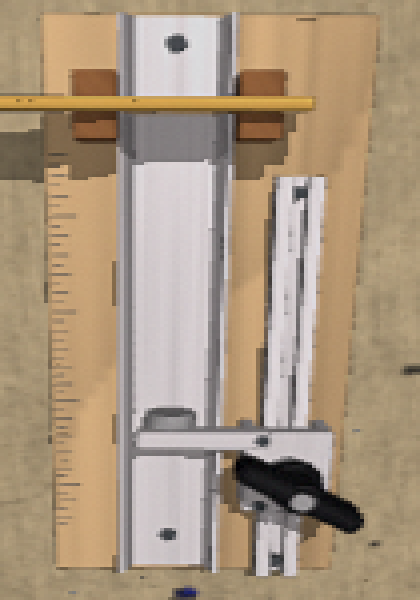

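```bash
cat >> h.py <<'E'
PI2=np.pi/2
JC=np.array([.4761,.0672]); A=np.deg2rad(86.1); JY=np.array([np.cos(A),np.sin(A)]); JX=np.array([JY[1],-JY[0]])
def jw(x,y,z): return np.r_[JC+x*JX+y*JY,z]
def toj(P): return np.stack([(P[...,:2]-JC)@JX,(P[...,:2]-JC)@JY,P[...,2]],-1)
E
python3 - <<'E'
from h import *
z=np.load('w1.npz');P=z['P'];J=toj(P);m=(J[...,2]>.08)&(J[...,2]<.092)&(abs(J[...,0]-.035)<.035)&(abs(J[...,1]+.074)<.035)
p=J[m][:,:2];print('knob jig',p.mean(0),np.rad2deg(np.arctan2(*np.linalg.svd(p-p.mean(0),full_matrices=0)[2][0][::-1])),cv2.minAreaRect((p*1000).astype(np.float32)))
p=[.5247,-.192]
movep(p+[.12],[0,PI2,-.052]); gripper_to(.06,25)
print(move_l(p+[.0085],.12,max_force=15),observe()['eef_pos'])
gripper_to(.0,40); print(observe()['opening'])
move_l(p+[.12],.2); print(observe()['opening'],observe()['ft_force'],observe()['time_s'])
t=jw(-.0125,.060,.12); movep(t,[0,PI2,-1.639])
pts('wrist','w2');
E
```

```text
knob jig [ 0.03478688 -0.07592935] -32.862650760820244 ((35.03035354614258, -76.88615417480469), (16.111099243164062, 53.62242126464844), 64.01566314697266)
False [ 0.52540918 -0.19236845  0.00932242]
0.02570088232511713
0.025477765314869148 [ 0.41431825 -0.15064526 -0.75741937] 6.6583
```

View pics/w2.png

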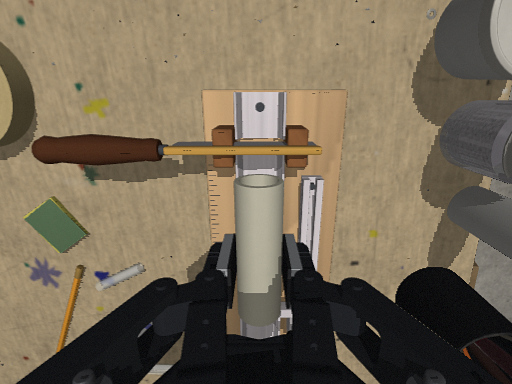

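The pipe is held level and lined up over the trough at about (258,250). Its far end is at row 180, short of the blade, which is at row 150. I'll lower it now.

Run:
```python
from h import *
move_l(jw(-.0125,.060,.045),.12)
print(move_l(jw(-.0125,.060,.025),.03,max_force=6),observe()['eef_pos'],observe()['ft_force'])
gripper_to(.042); move_l(jw(-.0125,.060,.12),.15)
k=jw(.035,-.076,.25); k[0]-=.06
movep(k,[0,PI2,-1.639])
im,P=pts('wrist','w3'); np.savez('w3.npz',im=im,P=P);J=toj(P)
m=(J[...,2]>.08)&(J[...,2]<.095)&(abs(J[...,0]-.035)<.035)&(abs(J[...,1]+.074)<.035);p=J[m][:,:2]
print(m.sum(),p.mean(0),np.rad2deg(np.arctan2(*np.linalg.svd(p-p.mean(0),full_matrices=0)[2][0][::-1])),cv2.minAreaRect((p*1000).astype(np.float32)))
m=(J[...,2]>.035)&(J[...,2]<.055)&(abs(J[...,0]+.0125)<.012)&(abs(J[...,1]-.06)<.06)
print(m.sum(),np.percentile(J[m],[2,50,98],axis=0).round(4).tolist(),cv2.minAreaRect((J[m][:,:2]*1000).astype(np.float32)),observe()['time_s'])
```

```text
True [0.46782674 0.1279372  0.02931033] [-1.00542533 -0.50358163  6.76900412]
471 [ 0.03482117 -0.07634369] -32.824514536681875 ((35.67524719238281, -77.16082763671875), (16.111597061157227, 55.14365768432617), 64.09669494628906)
1735 [[-0.0235, 0.0193, 0.0363], [-0.0127, 0.0632, 0.042], [-0.0012, 0.1046, 0.0446]] ((-12.052831649780273, 61.20752716064453), (22.948848724365234, 88.11539459228516), 0.16192911565303802) 11.8167
```

View pics/w3.png

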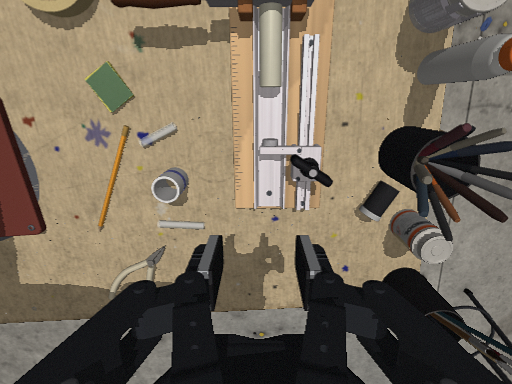

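The pipe is seated in the trough (top at z ≈ 0.045), with its near end at row ~85. The knob is at (312,170), with the bar at about -33° in the jig frame. Next I'll grip the knob and loosen it.

Run:
```python
from h import *
y0=-.64; k=jw(.035,-.0763,.0635)
print(inverse_kinematics(k,[0,PI2,y0]),inverse_kinematics(k,[0,PI2,y0+1.3]))
movep(k+[0,0,.06],[0,PI2,y0]); gripper_to(.04)
print(move_l(k,.08,max_force=8),observe()['eef_pos'])
f0=observe()['ft_force'];gripper_to(0,80);o=observe(); print(o['opening'],o['ft_force']-f0,o['eef_pos'])
for a in (.45,.9,1.3):
    movep(k,[0,PI2,y0+a]); o=observe(); print(a,o['ft_force'].round(1),o['torque'].round(2),o['opening'],o['eef_pos'],o['q'][5],o['time_s'])
pts('wrist','w4')
```

```text
[-1.78324750e-01  1.30436903e-01  1.96971354e+00 -4.44089210e-16
  1.04144221e+00 -1.10912108e+00] [-0.17832475  0.1304369   1.96971354  0.          1.04144221 -2.40912108]
False [ 0.50628518 -0.01137919  0.06388497]
0.009027505584931227 [-2.28300824 -1.18716856  7.0047371 ] [ 0.5063021  -0.01187064  0.06465539]
0.45 [-3.3 -2.7  6.4] [-0.37  0.44  0.16] 0.009381379368745578 [ 0.50622836 -0.01210098  0.06464224] -1.5596239775750251 14.7417
0.9 [-2.2 -3.4  4.6] [-0.53  0.56  0.19] 0.008950931487675125 [ 0.50622865 -0.01231999  0.06458816] -2.0096005397553327 15.25
1.3 [-3.  -1.7  5.9] [-0.09  0.43  0.14] 0.008895905265393399 [ 0.50634174 -0.01168919  0.06454648] -2.4070184565693644 15.7167
```

View pics/w4.png

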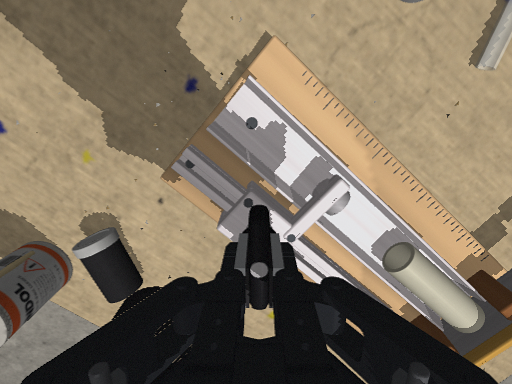

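The knob has turned with the grip and is aligned with the fingers at (260,240). The pipe lies at (435,285) and the stop button at (330,195). Now I'll slide the stop.

Run:
```python
from h import *
R=[0,PI2,-.64+1.3]
def s(t):
    o=observe();f=o['ft_force'];print(t,toj(np.array(o['eef_pos'])).round(4),'Fy',round(float(f[:2]@JY),1),'Fx',round(float(f[:2]@JX),1),round(o['time_s'],2),round(o['opening'],4))
s('start')
print(move_l(jw(.035,-.0263,.0635),.06,max_force=15)); s('mid')
hold(.3); s('mid2')
print(move_l(jw(.035,-.003,.0635),.012,max_force=5)); s('contact')
hold(.4); s('held')
im,P=pts('side','s5'); cv2.imwrite('pics/s5c.png',cv2.resize(im[140:260,170:270,::-1],None,fx=5,fy=5,interpolation=3))
```

```text
start [ 0.0356 -0.0766  0.0645] Fy -1.6 Fx -1.8 15.77 0.0093
False
mid [ 0.0355 -0.0258  0.0645] Fy 1.5 Fx -1.9 16.75 0.0091
mid2 [ 0.0355 -0.0258  0.0645] Fy 1.0 Fx -1.7 17.05 0.0093
True
contact [ 0.0354 -0.0114  0.0646] Fy -1.2 Fx 0.1 18.29 0.0089
held [ 0.0355 -0.0114  0.0646] Fy -1.1 Fx -2.2 18.69 0.0093
```

View pics/s5c.png

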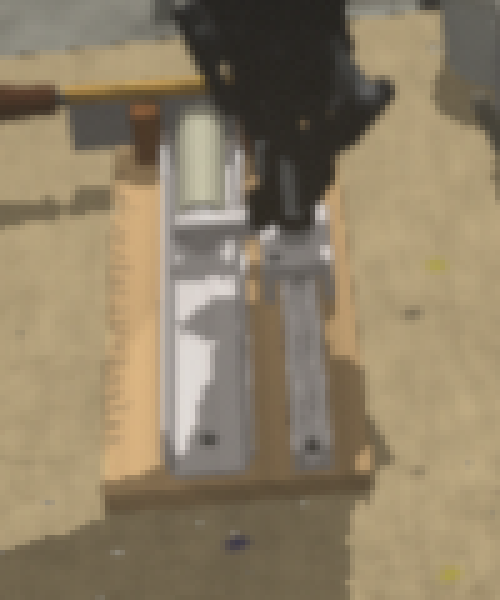

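Run:
```python
from h import *
def s(t):
    o=observe();f=o['ft_force'];print(t,toj(np.array(o['eef_pos'])).round(4),'Fy',round(float(f[:2]@JY),1),'Fx',round(float(f[:2]@JX),1),round(o['time_s'],2),round(o['opening'],4))
print(move_l(jw(.035,-.003,.0635),.012,max_force=7)); s('contact'); hold(.3); s('held')
im,P=pts('top');J=toj(P)
m=(J[...,2]>.035)&(J[...,2]<.05)&(abs(J[...,0]+.0125)<.008)&(J[...,1]<.12)&(J[...,1]>-.05);print(m.sum(),J[m][:,1].min(),J[m][:,1].max() if m.any() else 0)
```

```text
True
contact [ 0.0355 -0.0114  0.0646] Fy -1.9 Fx -0.2 19.04 0.0092
held [ 0.0354 -0.0114  0.0645] Fy -0.9 Fx -0.5 19.34 0.0092
220 0.0021855376294441144 0.08762211827875413
```

Run:
```python
from h import *
def s(t):
    o=observe();f=o['ft_force'];print(t,toj(np.array(o['eef_pos'])).round(4),'Fy',round(float(f[:2]@JY),1),'Fx',round(float(f[:2]@JX),1),'Mz',round(o['torque'][2],2),'j6',round(o['q'][5],3),round(o['time_s'],2),round(o['opening'],4))
k=jw(.035,-.0110,.0635)
for a in (1.3,.9,.6,.3,0,-.04):
    movep(k,[0,PI2,-.64+a]); s(a)
hold(.3); s('end')
```

```text
1.3 [ 0.0355 -0.0114  0.0645] Fy -3.5 Fx -3.3 Mz -0.01 j6 -2.279 19.64 0.0093
0.9 [ 0.0354 -0.0112  0.0645] Fy -1.9 Fx -3.3 Mz -0.07 j6 -1.879 20.11 0.0093
0.6 [ 0.0354 -0.011   0.0646] Fy -1.2 Fx -4.1 Mz -0.09 j6 -1.579 20.5 0.009
0.3 [ 0.0354 -0.0108  0.0646] Fy -0.1 Fx -3.1 Mz -0.09 j6 -1.279 20.89 0.0096
0 [ 0.0354 -0.0107  0.0646] Fy 0.3 Fx -3.4 Mz -0.08 j6 -0.979 21.28 0.0094
-0.04 [ 0.0355 -0.0107  0.0646] Fy -0.1 Fx -2.8 Mz -0.01 j6 -0.939 21.53 0.009
end [ 0.0354 -0.0107  0.0646] Fy 1.4 Fx -3.2 Mz -0.03 j6 -0.939 21.83 0.0093
```

Run:
```python
from h import *
k=jw(.035,-.0110,.0635)
gripper_to(.04); move_l(k+[0,0,.09],.12)
v=jw(.035,-.04,.25); v[0]-=.06; movep(v,[0,PI2,-1.639])
im,P=pts('wrist','w6'); np.savez('w6.npz',im=im,P=P);J=toj(P)
m=(J[...,2]>.08)&(J[...,2]<.095)&(abs(J[...,0]-.035)<.035)&(abs(J[...,1]+.011)<.035);p=J[m][:,:2]
print(m.sum(),p.mean(0),np.rad2deg(np.arctan2(*np.linalg.svd(p-p.mean(0),full_matrices=0)[2][0][::-1])),cv2.minAreaRect((p*1000).astype(np.float32)))
m=(J[...,2]>.035)&(J[...,2]<.055)&(abs(J[...,0]+.0125)<.012)&(abs(J[...,1]-.06)<.07)
print(np.percentile(J[m],[1,50,99],axis=0).round(4).tolist(),observe()['time_s'],observe()['ft_force'])
r,c=np.where(m); r0,c0=max(r.min()-25,0),max(c.min()-40,0)
cv2.imwrite('pics/w6c.png',cv2.resize(im[r0:r0+150,c0:c0+160,::-1],None,fx=4,fy=4,interpolation=3))
```

```text
509 [ 0.03469297 -0.01042655] -34.95517545924091 ((35.32585906982422, -11.252571105957031), (16.18613052368164, 55.04679489135742), 47.36954879760742)
[[-0.0244, 0.0034, 0.0355], [-0.0129, 0.0582, 0.0422], [-0.0007, 0.104, 0.0484]] 24.0417 [-0.91444438  0.67267596  0.35813476]
```

View pics/w6c.png

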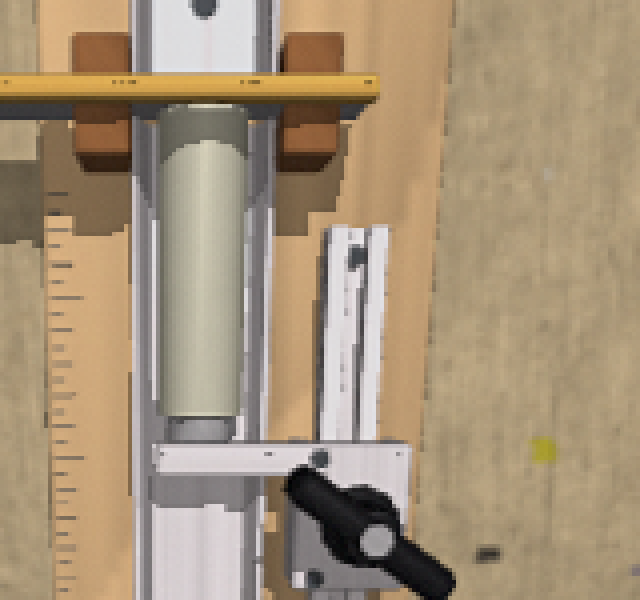

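```bash
python3 -c "
from plant import *
job_done();print(observe()['time_s'])"
```

```text
the job is handed in; nothing more can be done
the job is handed in; nothing more can be done
```

The pipe is in the jig's trough, held between the saw blade and the stop button, and the knob is tight again. I handed the job in at about 24 s of robot time, out of the 61 s allowed. No verdict was reported.

I laid the pipe in the trough just short of the blade, then loosened the knob by 1.3 rad. I slid the stop about 65 mm by the knob until it met a firm end. I then turned the knob back with a light push on and let go.

**Last checks**
- **Knob:** the bar stands at -35.0° in the jig frame, against -32.8° when I found it. That is about 0.04 rad tighter.
- **Pipe:** it lies flat on the trough floor. In the last close view I saw no gap at the blade or the button.
- **Opening:** the stop's position puts it at about 85 mm, give or take 1–2 mm.
- **Bystanders:** no move went near the tin, jar or glue bottle. I took no final picture of them.

**What was less clear**
- **Creep while tightening:** the stop crept about 0.7 mm towards the blade. That fits slack closing up.
- **Contact force:** the readings at contact were only a few newtons and noisy. My evidence for "snug" is that the stop would not move further on a second push, together with the picture.
- **Turning torque:** I read only about 0.09 N m while tightening, after each step had stopped. That is below the stated 0.13–0.25 N m, so I rely on the bar's angle instead.

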